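# Weigh an unevenly loaded telescope case on a small-pan scale

## Robot

A 6-joint arm with a two-finger parallel gripper is mounted at the origin on the work surface. World frame = base frame: x ahead of the robot, y to its left, z up, the work surface at z = 0. Lengths are in m, angles in rad, forces in N, time in s.
With the tool pointing down it reaches from about 0.35 to 0.775 m from the base axis. Payload 7.3 kg.
Tool frame: the origin (TCP) lies at the centre of the arm's flange, where the gripper is bolted on; the fingertips stand 178 mm ahead of it and the grasp point (between the pads) lies 159 mm ahead of it; z points along the fingers, y is the line along which they close (so a half turn about z gives the same grasp; the last joint's range is limited). The gripper opens to 92 mm and grips with 3 to 60 N. Pads are 19 mm wide; open, the fingers measure 130 mm over their backs; the gripper's body (75 mm by 190 mm) begins 47 mm behind the grasp point.
Start: joints at [-1.408, 0.342, 1.524, -0, 1.275, -0.146], TCP at [0.16, -0.5, 0.405] pointing down, gripper open.
Joint ranges: [-2.53, 2.53], [-0.77, 2.02], [0.04, 2.7], [-1, 4.14], [0.28, 2.66], [-3.11, 3.11]. Speed limits (rad/s): [2.57, 2.57, 3.14, 3.14, 3.14, 3.14].

## Interface

Orientations are given as [roll, pitch, yaw] about the fixed x, y, z axes, in that order (R = Rz(yaw) Ry(pitch) Rx(roll)).
In Python, from cell import telemetry, vision, ticket gives the robot as it stands.
- The arm moves only by the shell command python3 -m crank 'ROWS' [FORCE]. ROWS is JSON, a list of rows, each a list of 5 numbers: the gripper command: -1 is shut, 1 is fully open, values between are in proportion, then the shift along the tool's x, y, z in mm, then the turn about the tool's z in rad. In form: [[fingers, dx, dy, dz, roll], ...]. A call has 1 to 12 rows; each row is the pose to reach, as a shift and turn from the pose commanded when the call began, along the tool's axes at that moment; what a row does not reach only later rows make up. A row lasts 1/12 s, in which the tool goes at most 41.7 mm and 7.16 degrees, less where a joint would pass 70% of its speed; a pose out of reach is approached as far as the arm can. A call with a gripper value outside its range is refused whole. The fingers move at their own pace and stop on an object; FORCE is the grip in N (left out, the last holds). Time passes only in rows, so rows that repeat a pose let the fingers close. It gives the time, the measured TCP pose, the force, the opening and the grip force at its end, in the units of the state.
- telemetry.observe(): the state, without advancing time (a new reading comes with each control period).
- vision.read_camera(name): name is "scene" or "top"; returns (picture, depth): 420x560x3 uint8, red, green, blue; 420x560 float32, m along the optical axis (not along the pixel's ray), 0 where there is no reading.
- vision.get_calibration(name): a dict with "camera_matrix" (3x3 intrinsics, pixels), "dist" ([k1, k2, p1, p2, k3] as OpenCV has them; the pictures are not rectified), "rvec" (rotation vector, rad) and "tvec" (3), from world to camera coordinates, as OpenCV has them. Camera axes: x right, y down, z forward; pixel columns grow to the right and rows downward; lengths in m; the calibration is good to about 2 mm. A picture is of the moment at which its call begins. get_calibration takes no time and is no camera call.
- ticket.hand_in(): hands the job in; it is judged then, once.
The state is a dict: "time": time; "qpos": joint angles; "qvel": joint speeds; "joint_efforts": joint torques, N m; "tool_pos": TCP position; "tool_rot": TCP orientation; "contact_force": force on the tool from outside, world axes, zero at the start; "torque": the same for the moment, N m; "opening": finger opening in m; "grip_force": force on a finger pad.
Only numpy, scipy, OpenCV 4.12 (cv2) and the standard library are available. Lean on these libraries where they do the work, as an engineer would, in place of code of your own. Each camera call takes 0.05 s, during which the arm holds its last target. There are 200 camera calls.

## Task

Put the closed telescope case on the pan of the bench scale so that it can be weighed: left alone, it must lie level, carried by the pan alone. The pan is much smaller than the case, and the heavy telescope is clamped somewhere along the inside where you cannot see it, so feel for the balance point first. Keep the case level all the time, set it down gently, and leave the rack, the jar and the tape where they are.

Things in the scene. Friction and masses are not known exactly. Their poses are not given: they have to be found in the camera images.
- case_center (a point): Closed aluminium telescope case, a loose plain box 400 mm long (its x axis), 56 mm wide (y), 50 mm high (z up); this point is its middle, half-way up (25 mm over the underside). Both ends look alike: black bumpers, and steel latches 3 mm proud on the long sides, 139 to 165 mm from the middle. Lies flat on the table at the start.
- pan_top (a point): Centre of the top of the scale's pan: a stainless plate 90 x 90 mm, 6 mm thick, its top 80 mm above the table; x and y axes parallel to its edges. It stays level and is sprung: it sinks 1 mm for each 4 N, 12 mm at most. The white box of the scale under it is 230 mm (x, from -140 to +90 mm of the pan centre) by 170 mm (y), its top 52 mm above the table.
- scale: The bench scale, its pan included; fixed to the table. Origin on the table straight below the centre of the pan, axes as for the pan; the display is at its -x end.
- case: The same case; origin at the middle of its underside. Mass 0.70 to 0.95 kg. The telescope inside does not shift, but it lies elsewhere at each start: the balance point is on the long middle line of the case, anywhere up to 115 mm from its middle toward the +x or the -x end. Lifted elsewhere, the case pulls that way on the gripper or sags at its heavy end.
- rack: Bystander: small aluminium block, 48 (x) x 106 (y) mm, with white-capped indicator vials, 54 mm high in all; origin under its centre. Loose.
- jar: Bystander: closed jar 52 mm across, 62 mm high; origin under its centre. Loose.
- tape: Bystander: roll of tape lying flat, 104 mm across, 24 mm high; origin under its centre. Loose.

How it is judged:
At the end, for the whole second after the job is handed in: The case lies flat on the pan on its own underside (within 3 degrees of level, its middle 19 to 31 mm above the top of the pan, and within 170 mm of the pan's centre seen from above), its weight on the pan (more than 6.3 N between case and scale), released and at rest (under 20 mm/s and 0.1 rad/s) (angle between case_center's own z axis and vertical below 0.05 rad and z of case_center in the frame of pan_top between 0.019 and 0.031 m and horizontal distance between case_center and pan_top below 0.17 m and contact force between case and scale above 6.3 N and linear speed of case below 0.02 m/s and angular speed of case below 0.1 rad/s); the robot touches nothing.
It fails at once if the case is tipped more than 15 degrees from level (angle between case_center's own z axis and vertical above 0.262 rad).
It fails at once if the case is dropped or pressed onto the scale with more than 30 N (contact force between case and scale above 30 N).
It fails at once if the rack, the jar or the tape is moved more than 20 mm or tipped (distance of any of rack, jar, tape from where it was at the start of the episode above 0.02 m or angle between any of rack, jar, tape's own z axis and vertical above 0.3 rad).
It also fails if it takes over 61 s, if anything falls off the work surface, if the arm or the gripper's body presses on something with over 40 N, if the wrist force passes 120 N, or if a joint passes its speed limit or range.

## Working session

There is one attempt and no reset: what is moved stays moved. The work goes in short steps, Python scripts to look and compute and a shell command to move; the robot and the scene stay as the last step left them, time stands still between calls to the robot, and variables do not carry over. Pictures are saved under pics/ and viewed, at most 10 in all, crops included, and the job is handed in when it is done.

```bash
mkdir -p pics; ls
python3 - <<'E'
from cell import telemetry, vision
import cv2,numpy as np
for n in ("scene","top"):
    p,d=vision.read_camera(n); np.savez(f"{n}0.npz",p=p,d=d); cv2.imwrite(f"pics/{n}0.png",p[:,:,::-1])
    c=vision.get_calibration(n); R=cv2.Rodrigues(np.array(c["rvec"]))[0]; print(n,(-R.T@np.array(c["tvec"]).ravel()).round(3),R[2].round(2),c["dist"],(d>0).mean())
s=telemetry.observe(); print(s)
E
```

```text
pics
scene [ 1.356 -0.528  1.212] [-0.5   0.35 -0.79] [0.06596326 0.         0.         0.         0.        ] 0.9959608843537415
top [0.418 0.004 1.766] [ 0.12 -0.02 -0.99] [-0.04308984  0.          0.          0.          0.        ] 0.9960331632653061
{'time': 0.1, 'qpos': array([-1.40800342e+00,  3.42649993e-01,  1.52492541e+00, -5.83931967e-06,
        1.27540996e+00, -1.46023365e-01]), 'qvel': array([ 0.00063651,  0.00064909, -0.00173206,  0.00015935, -0.00022352,
        0.0005891 ]), 'joint_efforts': array([ 3.10841700e-03, -4.32001948e+01, -2.44695067e+01,  7.18263374e-02,
        5.25712583e-02, -2.58264731e-05]), 'tool_pos': array([ 0.15955241, -0.5000386 ,  0.40411451]), 'tool_rot': array([-3.14021396e+00, -1.97121211e-04,  3.08817843e-01]), 'contact_force': array([-0.57542602, -0.27278864,  0.66718811]), 'torque': array([0.01418907, 0.00814369, 0.03584757]), 'grip_force': 0.0, 'opening': 0.09203582729819057}
```

View pics/top0.png

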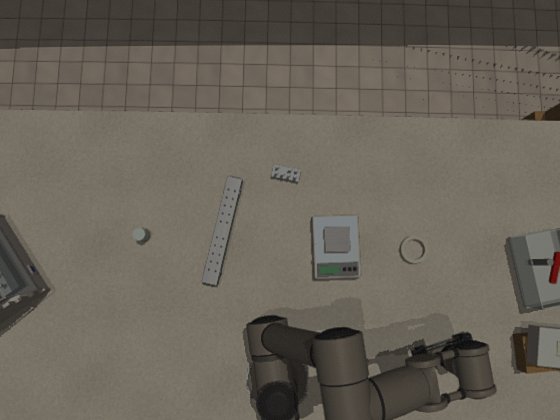

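View pics/scene0.png

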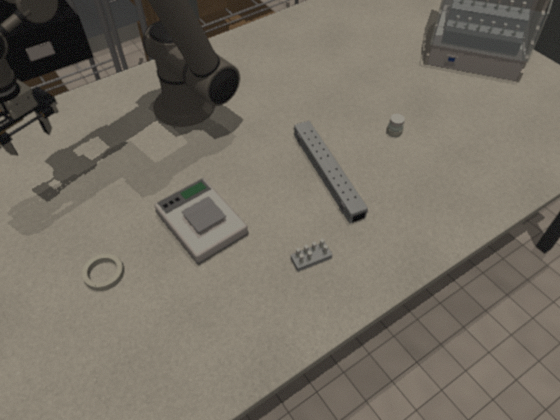

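The top view shows the case from (235,180) to (210,283), the pan at (337,239), the rack at (286,173), the jar at (140,235) and the tape at (413,250). Next I measure them.

```bash
cat > h.py <<'E'
import numpy as np, cv2
from cell import vision
def cloud(n,d):
    c=vision.get_calibration(n);K=np.array(c["camera_matrix"]);R=cv2.Rodrigues(np.array(c["rvec"]))[0]
    v,u=np.mgrid[:420,:560]
    r=cv2.undistortPoints(np.stack([u.ravel(),v.ravel()],1).astype(float)[:,None],K,np.array(c["dist"]))[:,0]
    P=np.c_[r,np.ones(len(r))]*d.reshape(-1,1)
    return ((P-np.array(c["tvec"]).ravel())@R).reshape(420,560,3)
def rect(X):
    (c,s,a)=cv2.minAreaRect((X[:,:2]*1000).astype(np.float32))
    return np.round(c,1),np.round(s,1),round(a,2)
def blobs(n,d,lo,hi,amin=40):
    X=cloud(n,d);m=((X[...,2]>lo)&(X[...,2]<hi)&(d>0)&(X[...,0]>.25)&(X[...,0]<.95)&(abs(X[...,1])<.75)).astype(np.uint8)
    k,L,st,_=cv2.connectedComponentsWithStats(m)
    for i in range(1,k):
        if st[i,4]>=amin:
            Y=X[L==i];yield st[i],Y,rect(Y)
E
python3 - <<'E'
from h import *
for n in("scene","top"):
    d=np.load(n+"0.npz")["d"]
    for lo,hi in((.012,.12),(.042,.058),(.068,.095)):
        print(n,lo)
        for s,Y,r in blobs(n,d,lo,hi): print(s,*r,np.median(Y,0).round(4))
E
```

```text
scene 0.012
[387 114  17  21 284] [523.2 505.2] [47.6 53.1] 67.41 [0.53   0.4984 0.0463]
[ 294  120   74  102 2392] [545.1 209.5] [ 62.3 410.7] 77.8 [0.5739 0.199  0.0476]
[ 154  178   95   87 4542] [ 490.2 -208.8] [239.8 174.2] 2.8 [ 0.5192 -0.2188  0.0512]
[291 239  42  31 687] [766.2 -20.4] [106.7  51.9] 77.59 [ 0.7686 -0.0263  0.0212]
[ 82 254  42  36 641] [ 484.  -502.4] [104.8 101.8] 4.77 [ 0.4928 -0.5038  0.0221]
scene 0.042
[ 294  120   74   95 1847] [543.  210.7] [ 61.2 406.3] 77.6 [0.5656 0.2059 0.0487]
[389 120  15   8  48] [530.3 498.3] [44.5 24.4] 40.97 [0.5355 0.4939 0.0501]
[ 155  178   92   80 3071] [ 489.9 -209. ] [238.  174.1] 2.26 [ 0.5046 -0.2225  0.0507]
scene 0.068
[182 196  44  37 886] [ 516.5 -205.6] [99.2 92.2] 1.66 [ 0.5173 -0.2068  0.0777]
top 0.012
[271 165  30  18 359] [756.7 -18.9] [105.7  50.8] 80.14 [ 0.7551 -0.0196  0.022 ]
[ 202  176   41  110 1806] [537.7 210.7] [ 61.6 404.6] 78.02 [0.5324 0.2103 0.0491]
[ 311  215   50   64 2924] [ 484.7 -208. ] [228.7 173. ] 2.99 [ 0.4833 -0.2032  0.0535]
[133 227  17  15 189] [516.4 507.9] [44.  52.1] 70.65 [0.5162 0.5041 0.0579]
[399 235  29  28 323] [ 481.4 -500.7] [100.9 105.8] 3.21 [ 0.4801 -0.5003  0.0239]
top 0.042
[ 202  176   40  109 1599] [538.  210.7] [ 61.3 398.8] 78.05 [0.5325 0.2115 0.0495]
[ 312  215   49   64 2026] [ 484.9 -207.7] [226.2 170.9] 2.84 [ 0.4635 -0.2059  0.0516]
top 0.068
[324 227  27  26 611] [ 508.4 -207. ] [89.9 92. ] 3.06 [ 0.5091 -0.2058  0.079 ]
```

```bash
python3 -m crank '[[1,60,-43,0,0.1],[1,90,-64,0,0.2],[1,120,-86,0,0.3],[1,150,-108,0,0.4],[1,180,-129,0,0.52],[1,210,-151,0,0.52],[1,240,-172,0,0.52],[1,270,-194,0,0.52],[1,300,-216,0,0.52],[1,330,-237,0,0.52],[1,354,-254,0,0.52],[1,354,-254,0,0.52]]' 60
```

```text
time: 1.1
tool_pos: [0.4216, -0.1469, 0.4045]
tool_rot: [-3.14, -0.0, -0.206]
contact_force: [-0.5, -0.5, 0.6]
opening: 0.092
grip_force: 0.0
```

```bash
python3 -m crank '[[1,4,-38,0,0.005],[1,8,-76,0,0.005],[1,12,-114,0,0.005],[1,16,-152,0,0.005],[1,20,-190,20,0.005],[1,24,-228,40,0.005],[1,28,-266,60,0.005],[1,33,-304,80,0.005],[1,37,-342,90,0.005],[1,41,-375,100,0.005],[1,41,-375,100,0.005],[1,41,-375,100,0.005]]'
python3 - <<'E'
from cell import telemetry as t
from h import *
s=t.observe();print(s["tool_pos"],s["tool_rot"],s["contact_force"],s["torque"])
p,d=vision.read_camera("scene");cv2.imwrite("pics/s1.png",cv2.resize(p[60:270,200:480,::-1],(800,600)))
E
```

```text
time: 2.1
tool_pos: [0.5383, 0.2086, 0.303]
tool_rot: [3.14, 0.002, -0.213]
contact_force: [0.3, -1.1, 0.5]
opening: 0.0919
grip_force: 0.0
[0.5382582  0.20857366 0.30299948] [ 3.13997856e+00  2.48494077e-03 -2.13365620e-01] [ 0.29949748 -1.1436669   0.49933149] [ 0.08729252  0.02499023 -0.01670835]
```

View pics/s1.png

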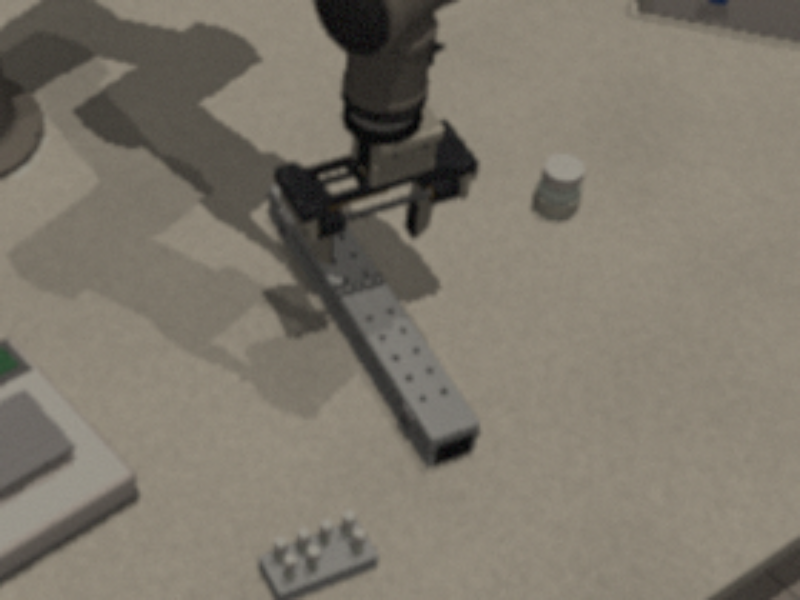

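The gripper straddles the case in this crop, with its fingers at (325,225) and (420,220). I go down next, grip, and lift a few mm to feel the load.

```bash
python3 -m crank '[[1,0,0,30,0],[1,0,0,60,0],[1,0,0,85,0],[1,0,0,100,0],[1,0,0,110,0],[1,0,0,113,0],[-1,0,0,113,0],[-1,0,0,113,0],[-1,0,0,113,0],[-1,0,0,113,0],[-1,0,0,113,0],[-1,0,0,113,0]]' 60
python3 - <<'E'
from cell import telemetry as t
s=t.observe();print(s["tool_pos"],s["contact_force"],s["torque"])
E
python3 -m crank '[[-1,0,0,-1,0],[-1,0,0,-2,0],[-1,0,0,-3,0],[-1,0,0,-4,0],[-1,0,0,-5,0],[-1,0,0,-6,0],[-1,0,0,-6,0],[-1,0,0,-6,0],[-1,0,0,-6,0],[-1,0,0,-6,0]]'
python3 - <<'E'
from cell import telemetry as t
s=t.observe();print(s["tool_pos"],s["tool_rot"],s["contact_force"],s["torque"])
E
```

```text
time: 3.15
tool_pos: [0.5388, 0.2083, 0.1927]
tool_rot: [-3.139, -0.002, -0.216]
contact_force: [0.7, 6.5, 1.7]
opening: 0.0566
grip_force: 2.9
[0.53880242 0.20827914 0.1926588 ] [0.66313805 6.50045894 1.71240758] [ 0.98381844 -0.16259764  0.08900533]
time: 3.98
tool_pos: [0.5383, 0.2074, 0.1976]
tool_rot: [3.141, 0.0, -0.216]
contact_force: [0.5, -0.2, -8.0]
opening: 0.0554
grip_force: 59.9
[0.53828794 0.20742915 0.19759981] [ 3.14138823e+00  1.86795282e-04 -2.16225557e-01] [ 0.49717015 -0.17140499 -8.00516551] [ 0.02247256  0.05967821 -0.0076354 ]
```

```bash
python3 -m crank '[[-1,0,0,-2,0],[-1,0,0,-4,0],[-1,0,0,-6,0],[-1,0,0,-8,0],[-1,0,0,-10,0],[-1,0,0,-12,0],[-1,0,0,-14,0],[-1,0,0,-14,0],[-1,0,0,-14,0],[-1,0,0,-14,0]]'
cat > tilt.py <<'E'
from cell import telemetry as t
from h import *
import sys
F=[];
for i in range(3):
    for n in("scene","top"):
        p,d=vision.read_camera(n);s=t.observe();F.append(np.r_[s["contact_force"],s["torque"]])
        X=cloud(n,d).reshape(-1,3);cx,cy,lo,hi,yaw=map(float,sys.argv[1:6])
        u=(X[:,0]-cx)*np.cos(yaw)+(X[:,1]-cy)*np.sin(yaw);v=-(X[:,0]-cx)*np.sin(yaw)+(X[:,1]-cy)*np.cos(yaw)
        m=(abs(u)<.25)&(abs(v)<.035)&(X[:,2]>lo)&(X[:,2]<hi)
        if i==0:
            print(n,[(k,np.median(X[m&(abs(u-k)<.012),2]).round(4) if (m&(abs(u-k)<.012)).sum()>5 else 0) for k in(-.18,-.15,-.12,-.09,.09,.12,.15,.18)])
            print(n,rect(X[m&(X[:,2]>lo+.005)]))
s=t.observe();print(s["tool_pos"],s["tool_rot"],s["opening"]);print(np.mean(F,0).round(3),np.std(F,0).round(3))
E
python3 tilt.py 0.54 0.21 0.04 0.1 -0.214
```

```text
time: 4.82
tool_pos: [0.5383, 0.2075, 0.2116]
tool_rot: [3.141, 0.0, -0.216]
contact_force: [0.4, 1.2, -7.9]
opening: 0.0557
grip_force: 59.9
scene [(-0.18, np.float64(0.0678)), (-0.15, np.float64(0.0676)), (-0.12, np.float64(0.0674)), (-0.09, np.float64(0.069)), (0.09, np.float64(0.067)), (0.12, np.float64(0.0671)), (0.15, np.float64(0.0664)), (0.18, np.float64(0.0657))]
scene (array([543.4, 209. ]), array([ 69.2, 412.5]), 77.79)
top [(-0.18, 0), (-0.15, 0), (-0.12, 0), (-0.09, 0), (0.09, np.float64(0.0672)), (0.12, np.float64(0.0681)), (0.15, np.float64(0.0669)), (0.18, np.float64(0.068))]
top (array([601. , 191.3]), array([ 61. , 272.4]), 78.62)
[0.53832878 0.20745417 0.21159552] [ 3.14145293e+00  9.91137895e-05 -2.16210407e-01] 0.05580425656479297
[ 0.314 -0.056 -8.549  0.019  0.031  0.013] [0.637 0.408 0.507 0.02  0.035 0.021]
```

Lifted, the case stays level with almost no moment (0.03 N m) and weighs about 8.5 N, so the balance point is within a few mm of the grasp. I carry it over.

```bash
python3 -m crank '[[-1,0,0,-5,0],[-1,0,0,-15,0],[-1,0,0,-28,0],[-1,0,0,-41,0],[-1,1,5,-54,0],[-1,2,15,-67,0],[-1,4,30,-78,0],[-1,7,48,-86,0],[-1,10,68,-91,0],[-1,13,90,-91,0],[-1,16,112,-91,0],[-1,20,135,-91,0]]' && python3 -m crank '[[-1,3,23,0,0],[-1,7,48,0,0],[-1,11,73,0,0],[-1,14,98,0,0],[-1,18,123,0,0],[-1,22,148,0,0],[-1,26,173,0,0],[-1,29,198,0,0],[-1,32,220,0,0],[-1,35,240,0,0],[-1,38,256,0,0],[-1,40,268,0,0]]' && python3 -m crank '[[-1,0,5,0,0],[-1,0,8,0,0],[-1,0,8,0,0],[-1,0,8,0,0],[-1,0,8,0,0],[-1,0,8,0,0]]' && python3 tilt.py 0.51 -0.207 0.13 0.19 -0.214
```

```text
time: 6.12
tool_pos: [0.5283, 0.07, 0.3038]
tool_rot: [3.142, -0.001, -0.216]
contact_force: [0.4, 0.7, -8.0]
opening: 0.0555
grip_force: 59.9
time: 7.12
tool_pos: [0.5099, -0.201, 0.3037]
tool_rot: [3.141, -0.001, -0.218]
contact_force: [0.5, -0.0, -8.2]
opening: 0.0559
grip_force: 59.9
time: 7.62
tool_pos: [0.5089, -0.206, 0.3027]
tool_rot: [-3.141, 0.0, -0.215]
contact_force: [0.8, 0.1, -8.5]
opening: 0.0557
grip_force: 59.9
scene [(-0.18, np.float64(0.158)), (-0.15, np.float64(0.1551)), (-0.12, np.float64(0.1578)), (-0.09, np.float64(0.159)), (0.09, np.float64(0.1573)), (0.12, np.float64(0.1576)), (0.15, np.float64(0.1577)), (0.18, np.float64(0.1575))]
scene (array([ 514.5, -208. ]), array([ 69.4, 407.6]), 76.92)
top [(-0.18, 0), (-0.15, 0), (-0.12, 0), (-0.09, np.float64(0.1602)), (0.09, np.float64(0.1601)), (0.12, np.float64(0.1585)), (0.15, np.float64(0.1597)), (0.18, np.float64(0.1586))]
top (array([ 564.4, -219.7]), array([ 61.2, 285.4]), 78.39)
[ 0.50883176 -0.20664506  0.30273559] [ 3.14151628e+00 -4.74231785e-05 -2.15939416e-01] 0.05523569620112691
[ 0.151 -0.173 -8.139  0.071  0.03   0.012] [0.417 0.72  0.477 0.029 0.051 0.021]
```

Level over the pan. I lower it slowly.

```bash
python3 -m crank '[[-1,0,0,5,0],[-1,0,0,10,0],[-1,0,0,15,0],[-1,0,0,19,0],[-1,0,0,22,0],[-1,0,0,24,0],[-1,0,0,26,0],[-1,0,0,27,0],[-1,0,0,28,0],[-1,0,0,29,0],[-1,0,0,29,0],[-1,0,0,29,0]]' && python3 tilt.py 0.51 -0.207 0.1 0.19 -0.214
```

```text
time: 8.92
tool_pos: [0.5088, -0.2068, 0.2738]
tool_rot: [3.141, -0.0, -0.216]
contact_force: [0.2, -0.5, -8.0]
opening: 0.0555
grip_force: 59.9
scene [(-0.18, np.float64(0.1299)), (-0.15, np.float64(0.1268)), (-0.12, np.float64(0.1271)), (-0.09, np.float64(0.131)), (0.09, np.float64(0.1293)), (0.12, np.float64(0.129)), (0.15, np.float64(0.1288)), (0.18, np.float64(0.1285))]
scene (array([ 515.3, -208.3]), array([ 69.5, 408.1]), 77.85)
top [(-0.18, 0), (-0.15, 0), (-0.12, 0), (-0.09, 0), (0.09, np.float64(0.1299)), (0.12, np.float64(0.1296)), (0.15, np.float64(0.1296)), (0.18, np.float64(0.1307))]
top (array([ 569.4, -221.8]), array([ 64.5, 275.5]), 78.01)
[ 0.50878416 -0.20684017  0.27379883] [ 3.14145991e+00 -1.98623564e-04 -2.16200195e-01] 0.05527160898694183
[-2.790e-01  2.540e-01 -8.312e+00  5.000e-02  1.000e-02 -8.000e-03] [0.492 0.554 0.384 0.023 0.02  0.024]
```

```bash
python3 -m crank '[[-1,0,0,0.5,0],[-1,0,0,1,0],[-1,0,0,1.5,0],[-1,0,0,2,0],[-1,0,0,2,0],[-1,0,0,2,0],[-1,0,0,2,0]]' && python3 tilt.py 0.51 -0.207 0.1 0.19 -0.214 | tail -2
```

```text
time: 9.8
tool_pos: [0.5088, -0.2068, 0.2719]
tool_rot: [3.141, -0.0, -0.216]
contact_force: [-0.9, -0.3, -6.1]
opening: 0.0557
grip_force: 59.9
[ 0.50878565 -0.206843    0.27178051] [ 3.14148689e+00 -1.16446165e-04 -2.16198361e-01] 0.0557084276483134
[-1.036  0.383 -6.237  0.141  0.107  0.022] [0.533 0.285 0.204 0.021 0.027 0.01 ]
```

```bash
python3 -m crank '[[-1,0,0,0.4,0],[-1,0,0,0.8,0],[-1,0,0,1.2,0],[-1,0,0,1.6,0],[-1,0,0,1.6,0],[-1,0,0,1.6,0],[-1,0,0,1.6,0]]' && python3 tilt.py 0.51 -0.207 0.1 0.19 -0.214 | tail -2
```

```text
time: 10.68
tool_pos: [0.5088, -0.2068, 0.2704]
tool_rot: [3.141, -0.0, -0.216]
contact_force: [-3.0, 1.8, -0.9]
opening: 0.0558
grip_force: 60.0
[ 0.5087686  -0.20684195  0.27017239] [ 3.14145877e+00 -3.45316807e-05 -2.16186831e-01] 0.05550793361537391
[-2.796  0.68   0.381  0.337  0.393  0.049] [0.6   0.668 0.42  0.027 0.037 0.023]
```

```bash
python3 -m crank '[[-1,0,0,0,0],[-1,0,0,0,0],[-1,0,0,0,0],[-1,0,0,0,0]]' 3 && python3 -m crank '[[0.3,0,0,0,0],[0.35,0,0,0,0],[0.5,0,0,0,0],[0.6,0,0,0,0],[0.6,0,0,0,0],[0.6,0,0,0,0]]' && python3 tilt.py 0.51 -0.207 0.1 0.19 -0.214
```

```text
time: 11.32
tool_pos: [0.5088, -0.2069, 0.2702]
tool_rot: [3.141, -0.0, -0.216]
contact_force: [-1.7, 0.9, 0.7]
opening: 0.0561
grip_force: 3.0
time: 11.82
tool_pos: [0.5089, -0.2069, 0.2702]
tool_rot: [3.141, -0.0, -0.216]
contact_force: [1.0, 0.0, -0.0]
opening: 0.0733
grip_force: 0.0
scene [(-0.18, np.float64(0.1261)), (-0.15, np.float64(0.1227)), (-0.12, np.float64(0.1244)), (-0.09, np.float64(0.1274)), (0.09, np.float64(0.1253)), (0.12, np.float64(0.1254)), (0.15, np.float64(0.1256)), (0.18, np.float64(0.1257))]
scene (array([ 512.8, -207.8]), array([ 69.4, 410.9]), 77.5)
top [(-0.18, 0), (-0.15, 0), (-0.12, 0), (-0.09, 0), (0.09, np.float64(0.1269)), (0.12, np.float64(0.1262)), (0.15, np.float64(0.1266)), (0.18, np.float64(0.1258))]
top (array([ 570.7, -220.5]), array([ 61.2, 274.9]), 77.44)
[ 0.50878811 -0.20683948  0.27012927] [ 3.14149168e+00 -7.55900377e-05 -2.16184632e-01] 0.07353989389616941
[-0.023  0.294 -0.164  0.052  0.033  0.005] [0.618 0.486 0.152 0.018 0.034 0.03 ]
```

Released and still level. I open fully and withdraw straight up.

```bash
python3 -m crank '[[1,0,0,0,0],[1,0,0,0,0],[1,0,0,0,0],[1,0,0,-5,0],[1,0,0,-15,0],[1,0,0,-30,0],[1,0,0,-50,0],[1,0,0,-75,0],[1,0,0,-100,0],[1,0,0,-120,0],[1,0,0,-120,0],[1,0,0,-120,0]]' && python3 tilt.py 0.51 -0.207 0.1 0.15 -0.214
python3 - <<'E'
from h import *
p,d=vision.read_camera("scene");cv2.imwrite("pics/s2.png",p[:,:,::-1])
E
```

```text
time: 13.12
tool_pos: [0.5088, -0.2068, 0.392]
tool_rot: [3.14, -0.003, -0.216]
contact_force: [0.1, 0.2, 0.2]
opening: 0.0917
grip_force: 0.0
scene [(-0.18, np.float64(0.1265)), (-0.15, np.float64(0.1265)), (-0.12, np.float64(0.1257)), (-0.09, np.float64(0.1271)), (0.09, np.float64(0.1256)), (0.12, np.float64(0.1259)), (0.15, np.float64(0.1251)), (0.18, np.float64(0.1257))]
scene (array([ 513.8, -208. ]), array([ 61.1, 408.4]), 77.84)
top [(-0.18, 0), (-0.15, 0), (-0.12, 0), (-0.09, np.float64(0.1266)), (0.09, np.float64(0.1255)), (0.12, np.float64(0.1269)), (0.15, np.float64(0.127)), (0.18, np.float64(0.1265))]
top (array([ 555.4, -216.9]), array([ 62.7, 306.8]), 77.31)
[ 0.50868029 -0.20680686  0.38911594] [-3.14106770e+00  1.89961970e-03 -2.16247874e-01] 0.09183160938234715
[ 0.197 -0.092 -0.195  0.049  0.018  0.013] [0.555 0.615 0.436 0.024 0.023 0.041]
```

View pics/s2.png

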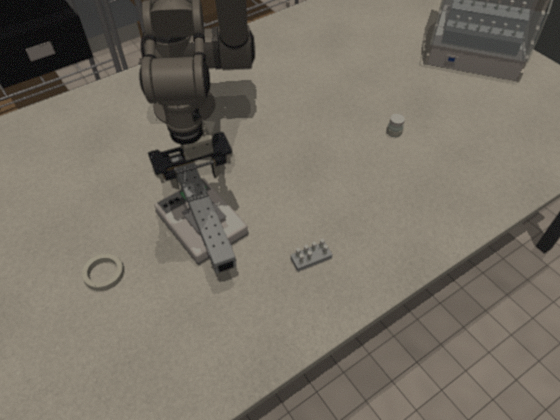

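The case lies level across the pan, running from about (190,180) to (228,265). The gripper is clear above it, and the rack (311,255), jar (397,125) and tape (103,272) have not moved.

```bash
python3 -c "
from cell import ticket
print(ticket.hand_in())"
```

```text
the job is handed in; nothing more can be done
None
```

The case was lying level and released on the scale pan when I handed the job in at about 13.5 s; its balance point was within about 5 mm of its middle, and the rack, jar and tape looked unmoved in the last picture (no verdict was returned).

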